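Charge and dump a drop-bottom hopper

TASK

First clear the scraper out of the catch pan and slide it, blade first, fully home into the slot of its holder. Then, with the trap door still shut and bolted, put all the loose stones from the table into the hopper; draw the bolt, swing the lever over to open the trap door wide so that every stone drops into the pan, then swing the door fully shut again and push the bolt fully home.

Things in the scene. Friction and masses are not known exactly. Their poses are not given: they have to be found in the camera images.
- hopper: fixed steel rig: square hopper on four thin legs over a catch pan. Origin on the table under the hopper's centre, axes along its sides, yaw up to 0.15. Hopper 140 x 140 mm outside, walls 4, rim at z 235, shut trap-door floor at z 160. Legs 10 mm square at x +-74, y +-74. Lever and bolt are outside its -x wall (robot side), their grips above the rim, free from above (tops below z 310)
- mouth (a point): centre of the hopper's open top (inside 132 x 132 mm), z 235 mm, axes as the hopper; the shut floor is 75 mm below
- pan (a point): centre of the catch pan's floor (4 mm above the table), 65 mm to +y of the hopper's origin, axes as the hopper. Inside 252 (x) by 302 mm (y), rim 34 mm above its floor, walls 4 mm. Its part beyond y +79 mm of the hopper's frame is open to the sky, the rest is under the hopper. When the door opens the stones slide to +y
- door (a joint): trap-door hinge, rad: 0 = shut, 0.9 = wide open (stop). Axis along the hopper's x through point door_hinge. Opening lowers the door's +y edge and swings the lever from leaning to -y over to +y. Friction 0.7 N m, stays where it is left: 2 to 5 N at the lever's bar opens it, 5 to 8 N shuts it. It cannot open while the bolt is home
- door_hinge (a point): point on the door's hinge axis in the lever's plane: 117 mm to -x, 68 mm to -y, 156 mm up in the hopper's frame
- lever_grip (a point): middle of the lever's grip: black round bar, 24 mm diameter, 50 mm long, parallel to the hinge axis (hopper's x), 140 mm from that axis. At joint door = a it lies at hinge + 0.140 m * (y: sin(a - 0.45), z: cos(a - 0.45)) in the hopper's frame: about 120 mm to +y from shut to open, at z 282 to 296 mm. Pinch it across y from above; it may turn between the fingers
- bolt (a joint): slide bolt, m: 0 = home (locks the shut door), 0.05 = fully drawn (frees the door). It slides along the hopper's +y when drawn; friction 2.5 N, stays where left. It goes home only when the door is shut (joint door below about 0.03).
- bolt_knob (a point): grip of the bolt: centre of the upright black knob, 22 mm diameter, 34 mm tall (top 17 mm above this point, at z 290 mm), on a 10 mm stem in front of the hopper's wall: 92 mm to -x, 35 mm to +y (bolt home) in the hopper's frame; moves with the bolt
- holder: fixed grey slotted block, 100 x 96 x 58 mm, standing on the table; origin at the centre of its underside, its slot opens to its -x (towards the robot) and runs along its x
- slot (a point): middle of the lower edge of the slot's mouth, 50 mm to -x of the holder's origin, 30 mm above the table, axes as the holder: a tool goes in along +x. Slot 72 mm wide (y), 12 mm high (from this point up), 100 mm deep
- scraper: flat scraper, 160 g, lying in the open part of the pan. Origin on its underside where handle and blade meet; x points along the blade. Steel blade 90 x 60 x 4 mm (x 0 to 90, z 0 to 4); wooden handle 24 mm wide, 22 high (x -112 to 0, z 0 to 22). Balances at x about -28 mm. Fully home, the handle's front end stands against the holder's face; the blade then tilts a little in the slot
- blade_tip (a point): middle of the blade's front edge, at x 90, z 2 mm of the scraper; axes as the scraper
- stone1: grey crushed-rock test piece, about 44 x 36 x 30 mm (its x, y, z), 75 g; origin at its centre; it starts lying on the table on a 44 x 36 face but may come to rest on any side; the number present varies, absent ones have no pose
- stone2: grey crushed-rock test piece, about 44 x 36 x 30 mm (its x, y, z), 75 g; origin at its centre; it starts lying on the table on a 44 x 36 face but may come to rest on any side; the number present varies, absent ones have no pose
- stone3: grey crushed-rock test piece, about 44 x 36 x 30 mm (its x, y, z), 75 g; origin at its centre; it starts lying on the table on a 44 x 36 face but may come to rest on any side; the number present varies, absent ones have no pose
- stone4: grey crushed-rock test piece, about 44 x 36 x 30 mm (its x, y, z), 75 g; origin at its centre; it starts lying on the table on a 44 x 36 face but may come to rest on any side; the number present varies, absent ones have no pose
- stone5: grey crushed-rock test piece, about 44 x 36 x 30 mm (its x, y, z), 75 g; origin at its centre; it starts lying on the table on a 44 x 36 face but may come to rest on any side; the number present varies, absent ones have no pose

How it is judged:
By the outcome, as a careful person would: the job done as asked, in the order asked, and still so for the second after the job is handed in, with the robot touching nothing.
Of stone1, stone2, stone3, stone4, stone5 only 3 to 5 are there at a start; the rules pass over those that are not, and their reading is None.
At some moment in a run one of stone1, stone2, stone3, stone4, stone5 may be knocked a few centimetres aside while the robot is not near it.
Once in a run the grip may slacken for a moment while it holds something.
It also fails if it takes over 210 s, if anything falls off the work surface, if the arm or the gripper's body presses on something with over 40 N, if the wrist force passes 120 N, or if a joint passes its speed limit or range.

ROBOT

A 6-joint arm with a two-finger parallel gripper is mounted at the origin on the work surface. World frame = base frame: x ahead of the robot, y to its left, z up, the work surface at z = 0. Lengths are in m, angles in rad, forces in N, time in s.
With the tool pointing down it reaches from about 0.25 to 0.725 m from the base axis. Payload 9.7 kg.
Tool frame: the origin (TCP) lies on the centre line of the jaws, within the pads' length; the fingertips stand 14 mm ahead of it and the grasp point (between the pads) lies 5 mm behind it; z points along the fingers, x is the direction in which the jaws open and shut, and the axes are right-handed (so a half turn about z gives the same grasp; the last joint's range is limited). The gripper opens to 85 mm and grips with 20 to 120 N. Pads are 22 mm wide; open, the fingers measure 114 mm over their backs; the gripper's body (76 mm by 85 mm) begins 54 mm behind the grasp point. The pads swing forward as they close: fully open they stand 13 mm farther back than shut.
Start: joints at [-1.234, 0.087, 0.176, 1.66, 0, 1.571], TCP at [0.182, -0.519, 0.245] pointing down, gripper open.
Joint ranges: [-3.13, 3.13], [-0.85, 1.81], [-1.15, 1.24], [-2.2, 2.28], [-1.44, 1.52], [-3.14, 3.14]. Speed limits (rad/s): [2.22, 2.22, 2.57, 3.14, 3.14, 3.14].

INTERFACE

Orientations are given as a unit quaternion [w, x, y, z].
In Python, from cell import arm, kinematics, camera gives the robot as it stands. The module is installed in compiled form; this text tells all that it offers. Calls block until the motion is done:
- arm.reach(position, orientation): joint-space move of the TCP to a pose.
- arm.move_l(position, frame=None, rate=0.15): straight line of the TCP; frame=None keeps the orientation; rate is the mean speed in m/s.
- arm.set_joints(angles): joint-space move.
- arm.gripper_to(opening, grasp_force=None): finger opening in m; grasp_force is the grip in N (None keeps the last); returns when the fingers have stopped.
- arm.hold(seconds).
- kinematics.ik(position, orientation): joint angles nearest the present ones, or None.
- camera(name): name is "scene" or "top" or "wrist"; returns a dict with "frame" (400x640x3 uint8, red, green, blue), "camera_matrix" (3x3 intrinsics, pixels), "distortion" ([k1, k2, p1, p2, k3] as OpenCV has them; the pictures are not rectified), "rvec" (rotation vector, rad) and "tvec" (3), from world to camera coordinates, as OpenCV has them; the wrist camera has in their place "T_tool_cam" (4x4, takes a point from camera to tool coordinates, whose origin is the TCP and whose axes are the tool frame's). Camera axes: x right, y down, z forward; pixel columns grow to the right and rows downward; lengths in m; the calibration is good to about 2 mm. A picture is of the moment at which its call begins: read the wrist's pose just before it. There is no depth.
A pose or a line that the arm cannot do raises arm.PlanningError and nothing moves.
- arm.hand_in(): hands the job in, once; it reports no verdict.
Readings, each from a call of its own:
- arm.current_time_s(): time.
- arm.current_joint_pos(): joint angles.
- arm.current_qd(): joint speeds.
- arm.current_tau(): joint torques, N m.
- arm.current_tool_pos(): TCP position.
- arm.current_tool_rot(): TCP orientation.
- arm.current_wrist_force(): force on the tool from outside, world axes, zero at the start.
- arm.current_ft_torque(): the same for the moment, N m.
- arm.current_opening(): finger opening in m.
Only numpy, scipy, OpenCV 4.12 (cv2) and the standard library are available. Lean on these libraries where they do the work, as an engineer would, in place of code of your own. Each camera call takes 0.05 s, during which the arm holds its last target. There are 200 camera calls.

## Working session

There is one attempt and no reset: what is moved stays moved. The work goes in short steps, each a Python script; the robot and the scene stay as the last script left them, time stands still between calls to the robot, and variables do not carry over. Pictures are saved under pics/ and viewed, about 12 in all and at most 16, crops included, and the job is handed in when it is done.

```bash
mkdir -p pics; ls; cat > h.py <<'E'
import numpy as np, cv2
from cell import arm, kinematics, camera
from scipy.spatial.transform import Rotation as R
def snap(name, f):
    c=camera(name); cv2.imwrite(f'pics/{f}.png', c['frame'][:,:,::-1]); np.savez(f'pics/{f}.npz',**{k:v for k,v in c.items()})
    return c
def ext(c):
    return cv2.Rodrigues(np.array(c['rvec'],float))[0], np.array(c['tvec'],float).ravel()
def pix2w(c,uv,z):
    "pixels -> world points on plane z"
    M,t=ext(c); p=cv2.undistortPoints(np.array(uv,float).reshape(-1,1,2),np.array(c['camera_matrix']),np.array(c['distortion'])).reshape(-1,2)
    d=np.c_[p,np.ones(len(p))]@M; o=-M.T@t
    return o+d*((z-o[2])/d[:,2])[:,None]
def w2pix(c,P):
    return cv2.projectPoints(np.array(P,float).reshape(-1,1,3),np.array(c['rvec'],float),np.array(c['tvec'],float),np.array(c['camera_matrix']),np.array(c['distortion']))[0].reshape(-1,2)
def down(yaw):
    "tool down, jaw axis (tool x) at world yaw"
    q=(R.from_euler('z',yaw)*R.from_euler('x',np.pi)).as_quat(); return [q[3],q[0],q[1],q[2]]
E
python3 - <<'E'
from h import *
for n in('scene','top'):
    c=snap(n,n+'0'); M,t=ext(c); print(n,-M.T@t, c['camera_matrix'][0][0])
print(arm.current_time_s(),arm.current_tool_rot(), camera('wrist')['T_tool_cam'])
E
```

```text
pics
scene [ 1.17841275 -0.29263871  0.78539082] 362.9816674878875
top [0.50128185 0.03551876 1.23090449] 403.0103158373307
0.1 [-3.26742233e-04  8.15612175e-01 -5.78598703e-01 -4.63045293e-04] [[ 9.99999848e-01  3.98840480e-04 -3.79689326e-04  6.78190261e-04]
 [-2.87392170e-04  9.66152721e-01  2.57970614e-01 -6.58488461e-02]
 [ 4.69726999e-04 -2.57970465e-01  9.66152689e-01 -1.29192625e-01]
 [ 0.00000000e+00  0.00000000e+00  0.00000000e+00  1.00000000e+00]]
```

View pics/top0.png

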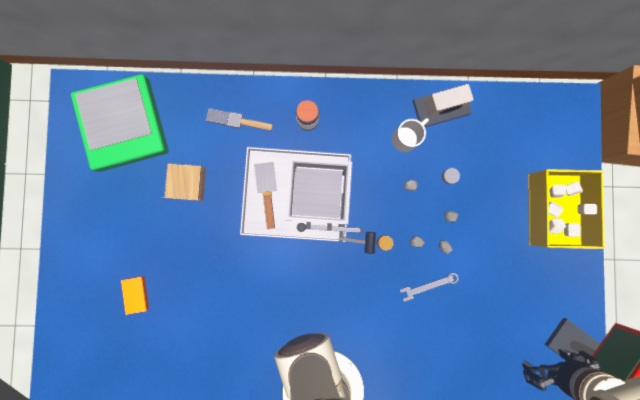

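View pics/scene0.png

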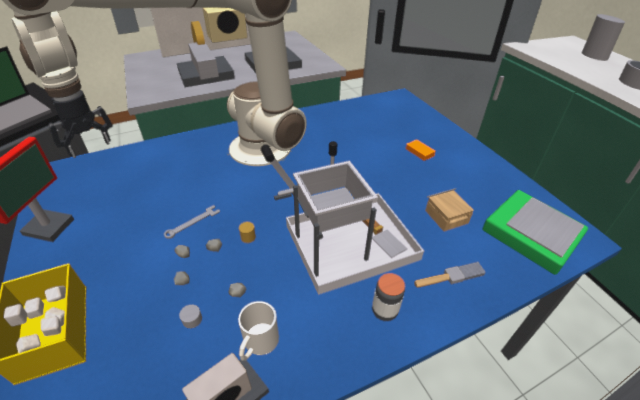

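```bash
python3 - <<'E'
import cv2,numpy as np
t=cv2.imread('pics/top0.png'); s=cv2.imread('pics/scene0.png')
a=cv2.resize(t[135:255,150:350],None,fx=4,fy=4,interpolation=cv2.INTER_CUBIC)
b=cv2.resize(t[160:260,390:480],(360,400),interpolation=cv2.INTER_CUBIC)
c=cv2.resize(s[170:250,400:500],(375,300),interpolation=cv2.INTER_CUBIC)
cv2.imwrite('pics/c1.png',a)
o=np.zeros((400,740,3),np.uint8);o[:,:360]=b;o[:300,365:]=c;cv2.imwrite('pics/c2.png',o)
E
```

```text
(no output)
```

View pics/c1.png

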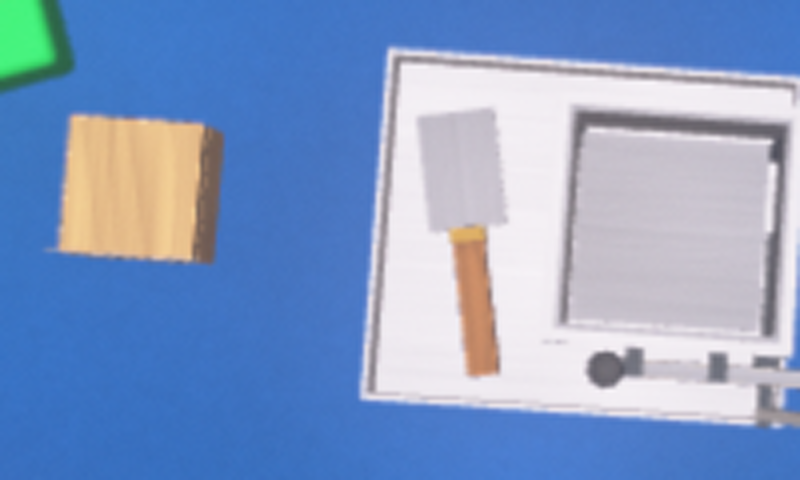

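View pics/c2.png

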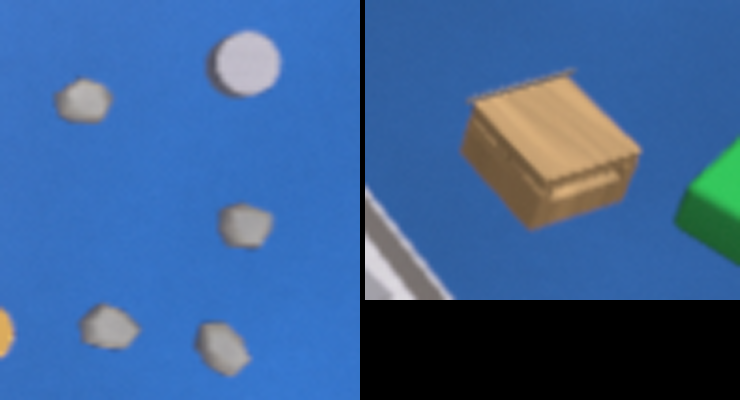

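```bash
python3 - <<'E'
from h import *
c=dict(np.load('pics/top0.npz'))
f=lambda L,z,s=4,o=(150,135):print(np.round(pix2w(c,np.array(L)/s+np.array(o),z)[:,:2],4).tolist())
print('holder top');f([(70,115),(208,124),(195,262),(60,250)],.058)
print('pan');f([(388,47),(362,398)],.038)
print('hop rim outer TL TR BR BL');f([(572,105),(792,122),(780,340),(557,325)],.235)
print('scr tip L R');f([(417,117),(493,108)],.008);f([(430,232),(506,222)],.008)
print('handle end, front');f([(484,374),(468,240)],.026)
print('knob');f([(604,369)],.290)
print('stones');f([(83,100),(245,226),(109,327),(223,348)],.015,4,(390,160))
E
```

```text
holder top
[[0.657, 0.4642], [0.6528, 0.365], [0.5523, 0.3706], [0.559, 0.4672]]
pan
[[0.716, 0.2402], [0.4559, 0.2511]]
hop rim outer TL TR BR BL
[[0.647, 0.0915], [0.6395, -0.0455], [0.5039, -0.0402], [0.5104, 0.0975]]
scr tip L R
[[0.6683, 0.2217], [0.6765, 0.1643]]
[[0.5809, 0.2093], [0.5897, 0.1521]]
handle end, front
[[0.4749, 0.1637], [0.5743, 0.1784]]
knob
[[0.4849, 0.0661]]
stones
[[0.6147, -0.2552], [0.5216, -0.3788], [0.4435, -0.2759], [0.4294, -0.3621]]
```

```bash
cat >> h.py <<'E'
def pose():
    p=np.array(arm.current_tool_pos()); q=np.array(arm.current_tool_rot()); return p,R.from_quat([q[1],q[2],q[3],q[0]]).as_matrix()
def wsnap(f):
    "wrist picture, with rvec/tvec so that pix2w/w2pix work"
    p,M=pose(); c=camera('wrist'); T=np.eye(4); T[:3,:3]=M; T[:3,3]=p
    W=np.linalg.inv(T@np.array(c['T_tool_cam'])); c['rvec']=cv2.Rodrigues(W[:3,:3])[0].ravel(); c['tvec']=W[:3,3]
    cv2.imwrite(f'pics/{f}.png', c['frame'][:,:,::-1]); np.savez(f'pics/{f}.npz',**{k:c[k] for k in('camera_matrix','distortion','rvec','tvec')}); return c
def st(m=''):
    print(m,'t%.1f'%arm.current_time_s(),np.round(arm.current_tool_pos(),4),'F',np.round(arm.current_wrist_force(),1),'w%.4f'%arm.current_opening())
E
python3 - <<'E'
from h import *
p=np.array(arm.current_tool_pos()); p[2]=.42
arm.move_l(p,rate=.3)
arm.reach([.557,.177,.40],down(np.pi/2+.145)); st(); print(np.round(arm.current_joint_pos(),2))
arm.move_l([.557,.177,.24],rate=.2); st(); wsnap('w1')
print(np.round(arm.current_joint_pos(),2))
E
```

```text
t3.8 [0.5572 0.1762 0.4   ] F [ 0.  -0.2  0.4] w0.0855
[ 0.31  0.32  0.77  2.02 -0.    0.16]
 t4.8 [0.5574 0.1769 0.2413] F [ 0.   0.3 -0.4] w0.0852
[ 0.31  0.17  0.26  1.66 -0.    0.16]
```

View pics/w1.png

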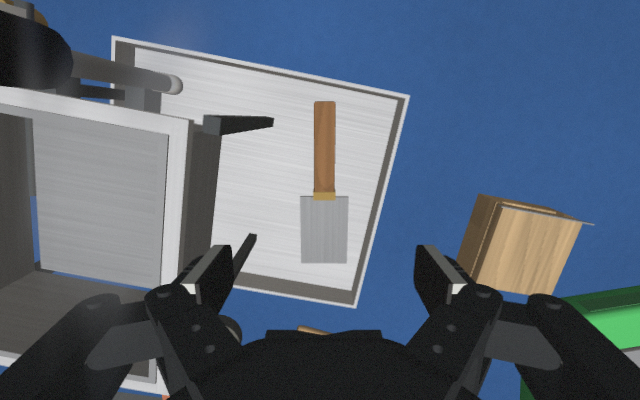

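```bash
python3 - <<'E'
from h import *
c=dict(np.load('pics/w1.npz'))
f=lambda L,z:print(np.round(pix2w(c,L,z)[:,:2],4).tolist())
f([(325,101),(324.5,192)],.026); f([(325,263.5),(324.5,196)],.008)
print('pan outer');f([(113,37),(409,96),(355,307)],.038)
print('hop y+ outer near corner');f([(188,119)],.235)
E
```

```text
[[0.4757, 0.1666], [0.5764, 0.1809]]
[[0.6765, 0.1964], [0.5858, 0.1824]]
pan outer
[[0.4445, -0.0548], [0.4584, 0.2529], [0.7159, 0.2403]]
hop y+ outer near corner
[[0.502, 0.1089]]
```

```bash
python3 - <<'E'
from h import *
arm.gripper_to(.055)
g=np.array([.557,.178])
arm.move_l([*g,.10],down(np.pi/2+.147),rate=.2); arm.move_l([*g,.024],rate=.08); st('down')
arm.gripper_to(0.0,60); st('grip')
arm.move_l([*g,.16],rate=.12); st('up')
arm.move_l([.44,.36,.16],down(np.pi/2-.08),rate=.2); st('front')
wsnap('w2'); snap('top','top1')
E
```

```text
down t7.2 [0.5574 0.1781 0.0246] F [0.1 1.  0.1] w0.0550
grip t7.5 [0.5574 0.1781 0.0247] F [-0.8 -0.3  5.3] w0.0226
up t8.8 [0.5567 0.1779 0.159 ] F [-0.5  0.2 -1.9] w0.0223
front t10.1 [0.4403 0.3595 0.1599] F [-0.5 -0.2 -1.5] w0.0222
```

View pics/w2.png

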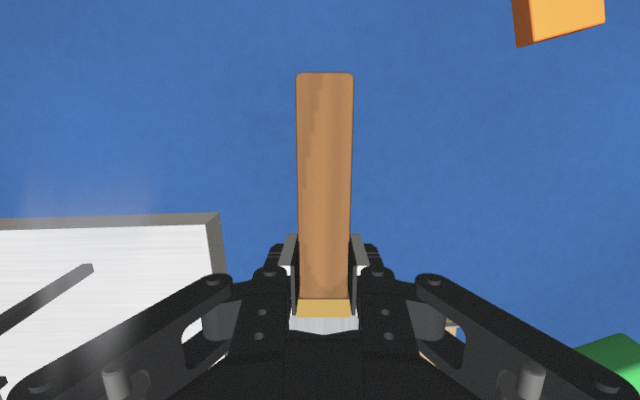

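```bash
python3 - <<'E'
from h import *
a=cv2.imread('pics/w1.png')[180:300,445:605]
t=cv2.imread('pics/top1.png')[170:210,155:215]
o=np.zeros((480,800,3),np.uint8)
A=cv2.resize(a,(480,360),interpolation=cv2.INTER_CUBIC);o[:360,:480]=A
o[:210,485:800]=cv2.resize(t,(315,210),interpolation=cv2.INTER_CUBIC)
o[215:480,485:800]=cv2.resize(cv2.imread('pics/top1.png')[140:250,230:361],(315,265))
cv2.imwrite('pics/c3.png',o)
c=dict(np.load('pics/top1.npz')); im=cv2.imread('pics/top1.png'); hsv=cv2.cvtColor(im,cv2.COLOR_BGR2HSV)
m=((hsv[...,0]>8)&(hsv[...,0]<25)&(hsv[...,1]>70)&(hsv[...,2]>160)).astype(np.uint8); m[:160]=0;m[206:]=0;m[:,:155]=0;m[:,215:]=0
m=cv2.morphologyEx(m,cv2.MORPH_OPEN,np.ones((5,5)))
r=cv2.minAreaRect(cv2.findContours(m,0,2)[0][0]);print(r)
b=pix2w(c,cv2.boxPoints(r),.058);print(b.round(4).tolist(),b.mean(0))
w=dict(np.load('pics/w2.npz'));print(pix2w(w,[(325,72)],.1613))
E
```

```text
((182.5406036376953, 181.4314727783203), (32.63114929199219, 33.27237319946289), 4.085616588592529)
[[0.5608, 0.4671, 0.058], [0.6572, 0.4644, 0.058], [0.6527, 0.3708, 0.058], [0.556, 0.3739, 0.058]] [0.60668977 0.41904495 0.058     ]
[[0.35824078 0.36644703 0.1613    ]]
```

View pics/c3.png

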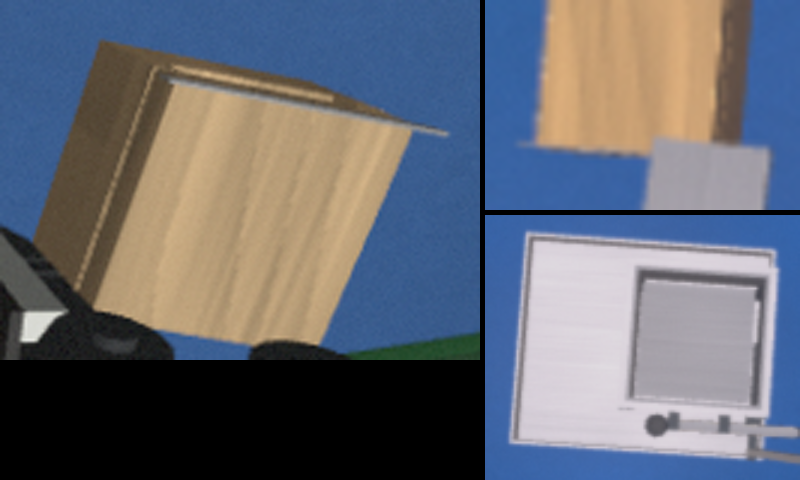

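```bash
python3 - <<'E'
from h import *
w=dict(np.load('pics/w1.npz'));b=pix2w(w,[(501.7,206.7),(582.3,221.7),(551.7,295.7),(476,283.3)],.058);print(b.round(4).tolist(),b.mean(0))
t=dict(np.load('pics/top1.npz'))
# blade tip in top1 predicted
p,M=pose(); d=np.array([np.cos(-.08),np.sin(-.08),0])
tip=p+d*.1195; tip[2]-=.0186
n=np.array([-d[1],d[0],0])*.03
print(w2pix(t,[tip+n,tip-n]), 'seen', [(155+653/1-485)*0+155+(653-485)/5.25, 170+138/5.25],[155+(768-485)/5.25,170+148/5.25])
E
```

```text
[[0.5571, 0.3726, 0.058], [0.5607, 0.4692, 0.058], [0.6556, 0.467, 0.058], [0.6516, 0.3707, 0.058]] [0.60625429 0.41987482 0.058     ]
[[186.57549563 195.29893913]
 [208.97872102 197.5493151 ]] seen [187.0, 196.28571428571428] [208.9047619047619, 198.1904761904762]
```

```bash
python3 - <<'E'
from h import *
yaw=-.037; d=np.array([np.cos(yaw),np.sin(yaw),0]); m=np.array([.556,.4208,.0546])
at=lambda s:(m+d*(s-.1195))   # s = depth of tip past mouth
arm.move_l([*at(-.03)[:2],.12],down(np.pi/2+yaw),rate=.2)
arm.move_l(at(-.03),rate=.1); arm.hold(.3); st('pre'); F0=np.array(arm.current_wrist_force())
s=-.03
while s<.096:
    s+=.006 if s<.075 else .002
    arm.move_l(at(s),rate=.05)
    F=np.array(arm.current_wrist_force())-F0
    if np.linalg.norm(F)>4: print('s %.3f'%s,F.round(1),np.round(arm.current_tool_pos(),4))
    if np.dot(F,d)<-12 or np.linalg.norm(F)>20: break
print('end s',s); st(); snap('scene','s1'); snap('top','top2')
im=cv2.imread('pics/top2.png')[150:230,140:260]; cv2.imwrite('pics/c4.png',cv2.resize(im,None,fx=5,fy=5,interpolation=cv2.INTER_CUBIC))
E
```

```text
pre t11.8 [0.4068 0.4265 0.0551] F [-0.8  0.2 -2.5] w0.0227
s 0.094 [-13.   -1.    5.1] [0.5282 0.4218 0.0544]
end s 0.09400000000000001
 t18.6 [0.5282 0.4218 0.0544] F [-13.8  -0.8   2.6] w0.0225
```

```bash
python3 - <<'E'
from h import *
yaw=-.037; d=np.array([np.cos(yaw),np.sin(yaw),0])
p=np.array(arm.current_tool_pos()); 
arm.gripper_to(.05); arm.hold(.3); st('open')
arm.move_l(p+[0,0,.1],rate=.15)
arm.move_l([.44,.41,.22],rate=.25); st()
wsnap('w3')
E
```

```text
open t19.4 [0.5306 0.4217 0.0546] F [-0.2 -0.1  0.4] w0.0498
 t20.8 [0.4403 0.4101 0.2189] F [ 0.4 -0.  -0.3] w0.0500
```

View pics/w3.png

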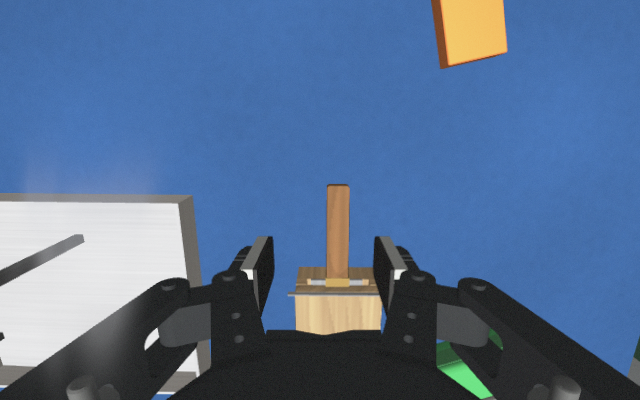

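```bash
python3 - <<'E'
from h import *
w=dict(np.load('pics/w3.npz'));
for z in (.037,.042,.052): print(z,pix2w(w,[(338,185)],z).round(4))
print('top edge of holder mouth', pix2w(w,[(300,293),(380,293)],.058).round(4))
im=cv2.imread('pics/w3.png')[170:310,270:400]; cv2.imwrite('pics/c5.png',cv2.resize(im,None,fx=4,fy=4,interpolation=cv2.INTER_CUBIC))
E
```

```text
0.037 [[0.4443 0.4252 0.037 ]]
0.042 [[0.4432 0.425  0.042 ]]
0.052 [[0.441  0.4246 0.052 ]]
top edge of holder mouth [[0.5579 0.3803 0.058 ]
 [0.5612 0.4671 0.058 ]]
```

View pics/c5.png

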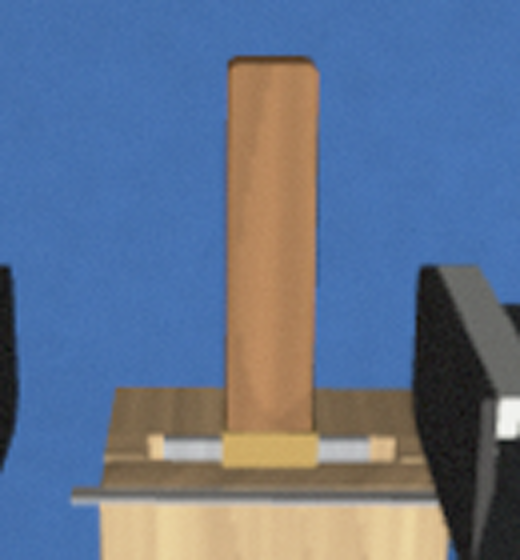

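```bash
python3 - <<'E'
from h import *
yaw=-.037; d=np.array([np.cos(yaw),np.sin(yaw),0])
arm.gripper_to(0.0)
b=np.array([.405,.4265,.045])
arm.move_l([*b[:2],.12],rate=.25); arm.move_l(b,rate=.15); arm.hold(.2); F0=np.array(arm.current_wrist_force())
s=0
while s<.05:
    s+=.002; arm.move_l(b+d*s,rate=.05); F=np.array(arm.current_wrist_force())-F0
    if abs(F@d)>1: print(round(s,3),F.round(1),np.round(arm.current_tool_pos(),4))
    if F@d<-12 or np.linalg.norm(F)>18: break
arm.move_l(b,rate=.2); arm.move_l(b+[0,0,.15],rate=.3)
arm.gripper_to(.085)
st(); snap('top','top3')
import subprocess
t=cv2.imread('pics/top3.png'); o=np.hstack([cv2.resize(t[160:260,385:485],(400,400),interpolation=cv2.INTER_CUBIC),cv2.resize(t[155:225,150:220],(400,400),interpolation=cv2.INTER_CUBIC)]);cv2.imwrite('pics/c6.png',o)
E
```

```text
0.028 [-2.5  0.6  0.9] [0.4328 0.4254 0.045 ]
0.03 [-9.3  1.5  4.1] [0.4337 0.4254 0.0449]
0.032 [-18.4   0.7   7.1] [0.4339 0.4254 0.0448]
 t28.6 [0.405  0.4265 0.195 ] F [-0.1  0.1 -0.5] w0.0850
```

View pics/c6.png

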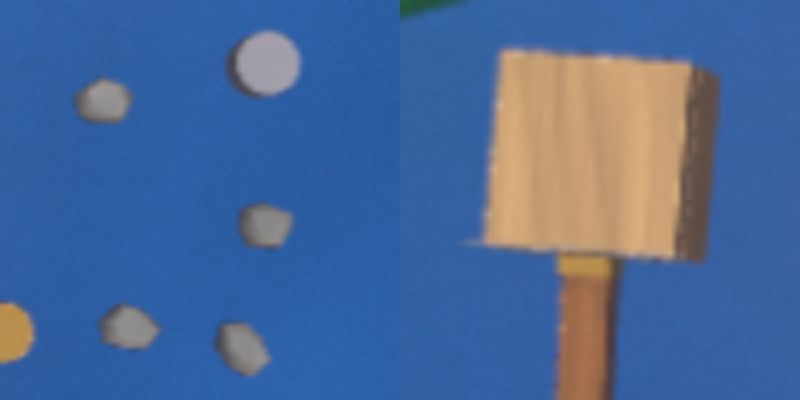

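```bash
cat >> h.py <<'E'
H=np.array([.575,.026]); HY=-.045
def hop(x,y): return H+[x*np.cos(HY)-y*np.sin(HY), x*np.sin(HY)+y*np.cos(HY)]
def stones():
    "[(xy, yaw of the narrow side)] of grey blobs on the table right of the hopper"
    c=camera('top'); hsv=cv2.cvtColor(c['frame'],cv2.COLOR_RGB2HSV)
    m=((hsv[...,1]<70)&(hsv[...,2]>60)).astype(np.uint8)
    lim=np.zeros_like(m); lim[150:300,358:500]=1; m=cv2.morphologyEx(m*lim,cv2.MORPH_OPEN,np.ones((3,3),np.uint8)); out=[]
    for k in cv2.findContours(m,cv2.RETR_EXTERNAL,cv2.CHAIN_APPROX_NONE)[0]:
        a=cv2.contourArea(k)
        if not 60<a<190: continue
        b=pix2w(c,cv2.boxPoints(cv2.minAreaRect(k)),.02)[:,:2]; e=[b[1]-b[0],b[2]-b[1]]
        n=[np.linalg.norm(v) for v in e]; 
        if max(n)>.065: continue
        s=e[int(np.argmin(n))]
        out.append((b.mean(0),np.arctan2(s[1],s[0]),a,np.round(n,3)))
    return out
def pick(xy,yaw):
    q1=np.arctan2(xy[1],xy[0]); yaw=q1+(yaw-q1)%np.pi
    arm.reach([*xy,.13],down(yaw)); arm.gripper_to(.065)
    arm.move_l([*xy,.019],rate=.15); arm.gripper_to(0,60); arm.move_l([*xy,.36],rate=.3); return arm.current_opening()
def drop(x,y,z):
    p=hop(x,y); arm.reach([*p,.36],down(np.pi/2+HY)); w=arm.current_opening()
    arm.move_l([*p,z],rate=.25); arm.gripper_to(.058); arm.move_l([*p,.36],rate=.3); return w
E
python3 - <<'E'
from h import *
arm.move_l([.40,.35,.38],rate=.3)
arm.reach([.44,-.30,.38],down(0.3))
S=stones()
for s in S: print(s)
st()
E
```

```text
(array([ 0.32722773, -0.49752783]), np.float64(-0.7108047069444369), 96.0, array([0.027, 0.054]))
(array([ 0.43120106, -0.35820871]), np.float64(-0.778827126088271), 98.0, array([0.028, 0.04 ]))
(array([ 0.44444082, -0.27390893]), np.float64(-3.1376821619737396), 91.5, array([0.036, 0.027]))
(array([ 0.43895445, -0.13334996]), np.float64(-1.641316328813442), 68.0, array([0.057, 0.014]))
(array([ 0.4842708 , -0.46531748]), np.float64(3.13546198951889), 138.0, array([0.051, 0.051]))
(array([ 0.52300591, -0.37629299]), np.float64(3.140905569498986), 95.5, array([0.036, 0.03 ]))
(array([ 0.61417468, -0.25172519]), np.float64(-3.1352956505661878), 94.0, array([0.036, 0.03 ]))
 t31.8 [ 0.4404 -0.2993  0.38  ] F [-0.5  0.1 -0.4] w0.0846
```

```bash
cat >> h.py <<'E'
def good(): return [s for s in stones() if s[3].max()<.048 and s[3].min()>.02 and 70<s[2]<130]
E
python3 - <<'E'
from h import *
S=good(); print(len(S)); s=min(S,key=lambda s:np.hypot(*(s[0]-[.44,-.27])))
w=pick(*s[:2]); st('picked'); 
w=drop(25,-18,.214) if 0 else drop(.025,-.018,.214); print('w at arrival',w); st()
for g in good(): print(g)
wsnap('w4')
E
```

```text
4
picked t35.7 [ 0.4443 -0.2738  0.3589] F [-0.6  0.8 -1. ] w0.0350
w at arrival 0.03511048025389819
 t38.7 [0.5995 0.0069 0.3597] F [ 0.2  0.  -0.8] w0.0580
(array([ 0.43120106, -0.35820871]), np.float64(-0.778827126088271), 98.0, array([0.028, 0.04 ]))
(array([ 0.52300591, -0.37629299]), np.float64(3.140905569498986), 94.5, array([0.036, 0.03 ]))
(array([ 0.61420724, -0.25324292]), np.float64(-3.1354415662758806), 103.0, array([0.039, 0.03 ]))
```

View pics/w4.png

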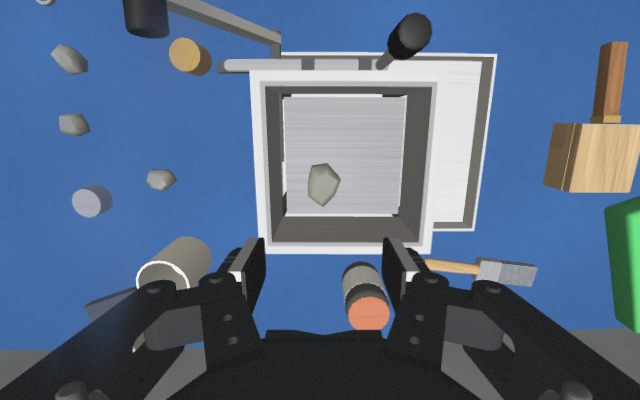

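```bash
python3 - <<'E'
from h import *
w=dict(np.load('pics/w4.npz')); b=pix2w(w,[(249,70),(439,67),(431.5,253),(258,253)],.235)[:,:2]; print(b.round(4).tolist(),b.mean(0)); print('knob',pix2w(w,[(413,33)],.29))
D=[(.025,.018,.216),(-.012,-.018,.222),(-.012,.018,.224)]
fails=0
while D and fails<3:
    S=good(); print(len(S),[x[0].round(3).tolist() for x in S])
    if not S: break
    s=min(S,key=lambda s:np.hypot(*(s[0]-[.35,-.27])))
    w=pick(*s[:2]); print('picked',round(w,4))
    if w<.018: fails+=1; arm.reach([*hop(0.02,0),.36],down(np.pi/2+HY)); continue
    w=drop(*D[0]); print('arrive',round(w,4)); 
    if w<.018: fails+=1; break
    D.pop(0)
st(); arm.reach([*hop(.025,-.018),.36],down(np.pi/2+HY)); print(len(good())); wsnap('w5')
E
```

```text
[[0.4953, -0.0467], [0.4995, 0.1017], [0.6575, 0.103], [0.6502, -0.055]] [0.57563701 0.02573237]
knob [[0.4875163  0.06520194 0.29      ]]
3 [[0.431, -0.358], [0.523, -0.376], [0.614, -0.253]]
picked 0.0399
arrive 0.0395
2 [[0.523, -0.376], [0.614, -0.253]]
picked 0.0386
arrive 0.0384
1 [[0.614, -0.253]]
picked 0.0345
arrive 0.035
 t62.1 [0.5642 0.0446 0.3603] F [ 0.3  0.1 -0.9] w0.0582
0
```

View pics/w5.png

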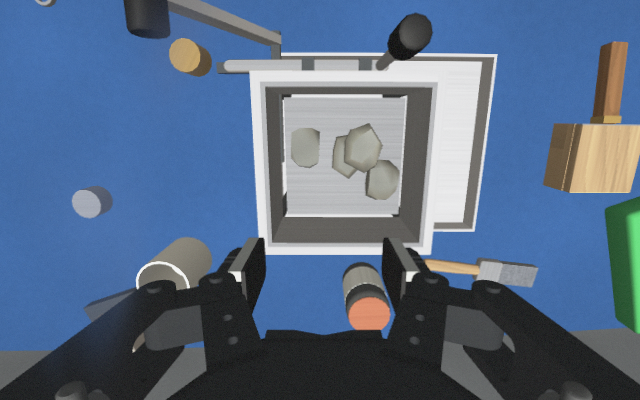

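```bash
cat >> h.py <<'E'
DQ=down(np.pi/2+HY)
def bolt_move(y0,y1,z=.270):
    x=-.0915
    arm.gripper_to(.05); p=hop(x,y0); arm.reach([*p,.36],DQ); arm.move_l([*p,z],rate=.15); arm.gripper_to(0,40); st('knob')
    n=int(np.ceil(abs(y1-y0)/.004)); F0=np.array(arm.current_wrist_force())
    for y in np.linspace(y0,y1,n+1)[1:]:
        arm.move_l([*hop(x,y),z],rate=.06); F=np.array(arm.current_wrist_force())-F0
        if np.linalg.norm(F)>18: break
    print('y',round(y,4),'F',F.round(1)); st('moved'); return y
def bar(a): return np.array([*hop(-.117,-.068+.14*np.sin(a-.45)),.156+.14*np.cos(a-.45)])
def up(z=.37):
    arm.gripper_to(.05); p=np.array(arm.current_tool_pos()); p[2]=z; arm.move_l(p,rate=.2)
def lever(a0,a1,flim=25):
    arm.gripper_to(.05); p=bar(a0); arm.reach([*p[:2],.37],DQ); arm.move_l(p,rate=.12); arm.gripper_to(0,40); st('bar'); F0=np.array(arm.current_wrist_force())
    for a in np.linspace(a0,a1,int(abs(a1-a0)/.03)+2)[1:]:
        arm.move_l(bar(a),rate=.1); F=np.array(arm.current_wrist_force())-F0
        if np.linalg.norm(F)>flim: break
    print('a',round(a,3),'F',F.round(1)); st('swung'); return a
E
python3 - <<'E'
from h import *
bolt_move(.035,.087); up()
wsnap('w6')
E
```

```text
knob t64.5 [0.4857 0.0666 0.2713] F [0.8 9.6 3.1] w0.0209
y 0.087 F [  1.  -11.5   3.7]
moved t67.7 [0.4881 0.1169 0.2712] F [ 1.8 -2.   6.8] w0.0210
```

View pics/w6.png

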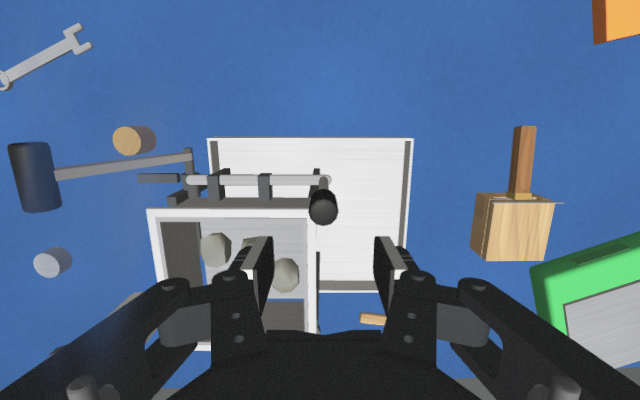

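```bash
python3 - <<'E'
from h import *
w=dict(np.load('pics/w6.npz')); b=bar(0); print('pred bar',b.round(4),w2pix(w,[b, bar(0)+[.025,0,0],bar(0)-[.025,0,0]]).round(0).tolist())
print('knob pred',w2pix(w,[[*hop(-.092,.085),.29]]).round(0))
a=lever(0,.93); arm.hold(1.0); st('open')
c=snap('scene','s2'); c=snap('top','top4')
o=np.hstack([cv2.resize(cv2.imread('pics/s2.png')[120:300,250:450],(440,396)),cv2.resize(cv2.imread('pics/top4.png')[140:250,235:365],(360,396))]);cv2.imwrite('pics/c7.png',o)
E
```

```text
pred bar [ 0.4523 -0.0975  0.2821] [[33.0, 175.0], [42.0, 207.0], [23.0, 141.0]]
knob pred [[321. 210.]]
bar t71.2 [ 0.4527 -0.0953  0.2832] F [ 0.2 13.6  4.4] w0.0238
a 0.93 F [ -3.5 -21.6  19.6]
swung t79.2 [0.4583 0.0258 0.2833] F [-3.2 -7.9 24. ] w0.0228
open t80.2 [0.4583 0.0258 0.2833] F [-3.2 -7.4 22.9] w0.0225
```

View pics/c7.png

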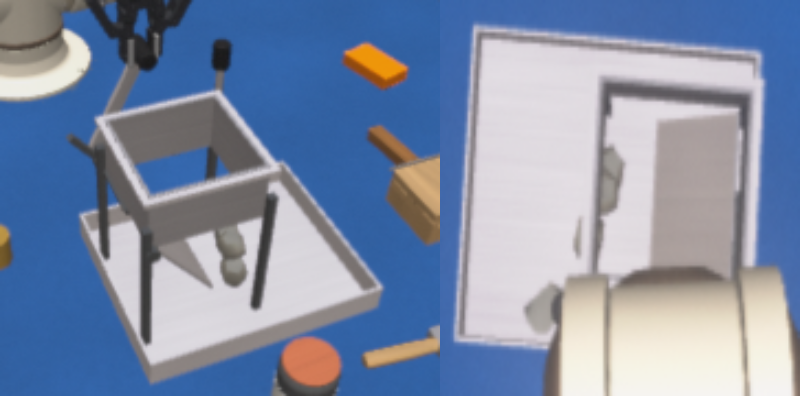

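```bash
python3 - <<'E'
from h import *
for a in np.linspace(.9,-.06,33):
    arm.move_l(bar(a),rate=.1); F=np.array(arm.current_wrist_force())
    if a<.1: print(round(a,3),F.round(1),np.round(arm.current_tool_pos(),4)[1:])
    if a<.05 and F[1]>28: break
st('shut'); up(); arm.reach([*hop(.025,.02),.38],DQ); wsnap('w7'); st()
E
```

```text
0.09 [ 0.5  5.8 10.9] [-0.0851  0.2883]
0.06 [-0.5  6.3 12.3] [-0.0888  0.2869]
0.03 [-0.4  7.1 13.4] [-0.0926  0.2855]
0.0 [-1.3 12.  18.3] [-0.0956  0.2843]
-0.03 [-2.3 33.4 28.9] [-0.0962  0.2841]
shut t88.3 [ 0.4526 -0.0962  0.2841] F [-2.3 33.4 28.9] w0.0224
 t90.2 [0.6001 0.0438 0.3803] F [-0.5  0.4  0.3] w0.0501
```

View pics/w7.png

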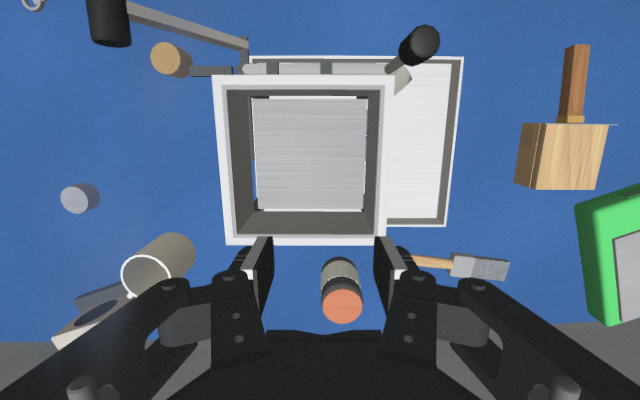

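```bash
python3 - <<'E'
from h import *
bolt_move(.086,.030); F=np.array(arm.current_wrist_force()); print(F.round(1))
if F[1]<15:
    for y in (.028,.026,.024): 
        arm.move_l([*hop(-.0915,y),.270],rate=.04); F=np.array(arm.current_wrist_force()); print(y,F.round(1),np.round(arm.current_tool_pos(),4))
        if F[1]>18: break
E
```

```text
knob t92.1 [0.4879 0.1161 0.2711] F [1.4 0.1 5.2] w0.0208
y 0.03 F [ 0.8 38.  -0.1]
moved t95.6 [0.4856 0.066  0.2712] F [ 2.2 38.1  5.1] w0.0211
[ 2.2 38.1  5.1]
```

```bash
python3 - <<'E'
from h import *
arm.move_l([*hop(-.0915,.034),.27],rate=.05); st(); up(); arm.reach([.40,-.30,.38],down(.3)); arm.hold(.5); st()
snap('scene','s3'); snap('top','top5')
o=np.hstack([cv2.resize(cv2.imread('pics/s3.png')[120:290,260:480],(440,340),interpolation=cv2.INTER_CUBIC),cv2.resize(cv2.imread('pics/top5.png')[135:250,150:358][:, :],(360,200))[:340].copy() if 0 else cv2.resize(cv2.imread('pics/top5.png')[135:255,235:362],(360,340),interpolation=cv2.INTER_CUBIC)]);cv2.imwrite('pics/c8.png',o)
E
```

```text
t95.8 [0.4856 0.0666 0.2711] F [ 1.1 14.5  6.3] w0.0208
 t98.8 [ 0.4001 -0.2998  0.38  ] F [-0.5  0.7 -0.1] w0.0497
```

View pics/c8.png

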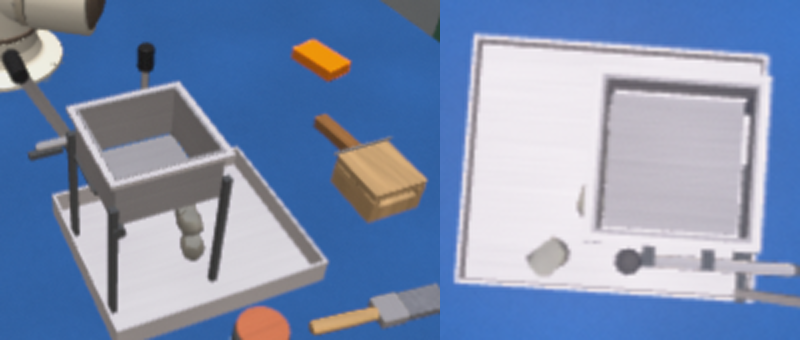

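```bash
python3 - <<'E'
from h import *
arm.reach([.35,.15,.42],down(1.9)); print('stones on table',len(good())); arm.hand_in(); st()
E
```

```text
stones on table 0
the job is handed in; nothing more can be done
the job is handed in; nothing more can be done
```

I did the job in the order asked and handed it in at about 100 s of the 210 s allowed; no verdict is reported.

- **Scraper:** I lifted it out of the pan and slid it blade first into the holder. A check push of up to about 18 N on the handle's end moved it only about 1 mm, so it is fully home.
- **Stones:** I found four stones on the table and put all of them in the hopper with the door shut and bolted.
- **Opening:** I drew the bolt about 50 mm. I then swung the lever until the door was wide open, and all the stones dropped out.
- **Closing:** I shut the door against its stop, where the force rose to 33 N. I then pushed the bolt in until it met a hard stop at 38 N, within 1 mm of where it started.

**Last checks:**
- The hopper is empty and no stones are left on the table.
- The door looks shut and the bolt is back where it started.
- The scraper is seated in its holder.
- In the last pictures I could clearly make out only about three or four stones in the pan. The legs and hopper hide part of it, so I did not see all four fully at once.

I saw no slackening of the grip and no stone knocked aside.

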